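# Clear the bush chute and make up the exhaust weld kit

## Task

The bush chute is jammed: first lift the oversize bush out from behind its gauge plate and put it in the empty returns tray, letting the two thin bushes roll down to the stop. Then make up the kit tray: both thin bushes lying side by side in the bush bay, the two-bolt flange flat with its neck up in the largest bay next to them, and the small sensor boss standing on its wide seat in the bay at the end of the bush bay, across from the bolts. Leave the three-bolt flange and the larger boss where they are.

Things in the scene. Friction and masses are not known exactly. Their poses are not given: they have to be found in the camera images.
- feed_chute: Fixed chute, 210 x 72 mm, 95 high. Origin: footprint centre at bench level, x uphill (0.25 rad). Trough 56 wide, floor 30 high at the stop (x -100); side walls rise 7 above floor, stop 20, gauge plate (68-91 up-slope from the stop) 36.5, gap under it 33.5. Bushes lie along y, gripped by their ends above the walls. Freed, both roll to the stop in 1 s: centres x -90, z 47 and x -63, z 54.
- big_bush: Oversize plain steel bush (sleeve), outside diameter 40 mm, length 50, about 0.26 kg, lying in the chute against the gauge plate. Origin: its centre; y runs along its length. Small 26 mm bore; treat the ends as flat.
- bush_a: Plain steel bush (sleeve), outside diameter 28 mm, length 50, about 0.15 kg, at the start lying in the chute right behind the oversize bush. Origin: its centre; y runs along its length (x and z turn as it rolls). 16 mm bore; treat the ends as flat.
- bush_b: Bush identical to bush_a, at the start behind it, the uppermost in the chute. Origin: its centre; y runs along its length.
- flange_two: Steel exhaust flange with TWO bolt holes: oval plate 90 x 60 mm, 8 thick, with a round neck standing up from its middle, outside diameter 42 (wall 3), from 8 to 40 above the underside; 0.36 kg. Origin: centre of the underside; x along the 90 length through both holes, z up the neck. Lies flat, neck up; grip it across the neck.
- flange_three: Look-alike that does not belong to this kit: steel flange with THREE bolt holes, rounded triangular plate about 84 x 76 mm, 8 thick, with the same neck (diameter 42, top at 40). Origin: centre of the underside under the neck; z up.
- sensor_boss: The SMALL steel sensor boss (weld-in ring) standing on its wide seat: seat diameter 34 mm, 8 high, then a round body of diameter 28 up to 26 mm. Bore 18. About 0.08 kg. Origin: centre of the underside, z up; round, so yaw means nothing. Grip it across the 28 mm body.
- big_boss: Look-alike that does not belong to this kit: a LARGER boss of the same form, seat diameter 52 mm and 8 high, body diameter 44 up to 26 mm, bore 29. Origin: centre of the underside, z up.
- kit_tray: Shallow sheet-metal tray, fixed, 166 (x) x 165 mm (y). Floor top 3 above bench, wall tops 13, walls 3 thick. Origin: centre of underside. Bays, inner x by y at centre (x, y): flange bay 112 x 84 at (-24, 37.5), flange length along x; bush bay 94 x 72 at (-33, -43.5), bush lengths along y; boss bay 63 x 72 at (48.5, -43.5); bolt bay 45 x 84 at (57.5, 37.5) holds fixed bolts up to 21 high.
- returns_tray: Empty steel returns tray with a small wire handle on its -x side, fixed to the bench, 112 (x) x 132 mm (y), walls 3 thick with tops 23 above the bench, floor top 3 above the bench. Origin: centre of the underside; z up.
Not all that is in view belongs to the job. Leave any green, orange or purple look-alike of the bush_a alone.

How it is judged:
By the outcome, as a careful person would: the job done as asked, in the order asked, and still so for the second after the job is handed in, with the robot touching nothing.
It also fails if it takes over 128 s, if anything falls off the work surface, if the arm or the gripper's body presses on something with over 40 N, if the wrist force passes 120 N, or if a joint passes its speed limit or range.

## Robot

A 6-joint arm with a two-finger parallel gripper is mounted at the origin on the work surface. World frame = base frame: x ahead of the robot, y to its left, z up, the work surface at z = 0. Lengths are in m, angles in rad, forces in N, time in s.
With the tool pointing down it reaches from about 0.325 to 0.775 m from the base axis. Payload 5.5 kg.
Tool frame: the origin (TCP) lies on the front face of the gripper's body, between the roots of the fingers; the fingertips stand 73 mm ahead of it and the grasp point (between the pads) lies 54 mm ahead of it (tip_extent is the distance from the TCP to the fingertips, in m); z points along the fingers, y is the line along which they close (so a half turn about z gives the same grasp; the last joint's range is limited). The gripper opens to 85 mm and grips with 20 to 120 N. Pads are 22 mm wide; open, the fingers measure 114 mm over their backs; the gripper's body (76 mm by 85 mm) begins 54 mm behind the grasp point. The pads swing forward as they close: fully open they stand 13 mm farther back than shut.
Start: joints at [1.242, 0.091, 1.231, -0, 1.82, -0.057], TCP at [0.161, 0.578, 0.304] pointing down, gripper open.
Joint ranges: [-2.87, 2.87], [-0.86, 2.18], [0.17, 2.46], [-1.51, 4.65], [0.06, 2.69], [-2.65, 2.65]. Speed limits (rad/s): [2.57, 2.57, 3.01, 3.14, 3.14, 3.14].

## Interface

Orientations are given as a 3x3 rotation matrix whose columns are the frame's x, y, z axes.
In Python, from plant import * gives the robot as it stands.
- The arm moves only by the tool jog_arm, never from a script. Its arguments are lists of equal length, an entry for each row: "rot": the turn, a rotation vector about the tool's x, y, z in degrees, a list of three; "dp": the shift along the tool's x, y, z in mm, a list of three; "grip": the finger opening in mm, from 0 to 85.4. In form: {"rot": [[rx, ry, rz], ...], "dp": [[tx, ty, tz], ...], "grip": [grip, ...]}. A call has 1 to 12 rows; each row shifts and turns the commanded pose from where the row before left it, along the tool's axes as they then stand; what a row does not reach is not made up. A row lasts 1/10 s, in which the tool goes at most 50 mm and 8.59 degrees, less where a joint would pass 70% of its speed; a pose out of reach is approached as far as the arm can. A call with a gripper value outside its range is refused whole. The fingers move at their own pace and stop on an object; the grip force is fixed at half the most. Time passes only in rows, so rows that do not move let the fingers close. It gives the time, the measured TCP pose, the force, the opening and the grip force at its end, in the units of the state.
- get_state(): the state, without advancing time (a new reading comes with each control period).
- read_camera(name): name is "side" or "top"; returns a dict with "img" (384x512x3 uint8, red, green, blue), "K" (3x3 intrinsics, pixels), "dist_coeffs" ([k1, k2, p1, p2, k3] as OpenCV has them; the pictures are not rectified), "pose" (4x4, takes a point from camera to world coordinates). Camera axes: x right, y down, z forward; pixel columns grow to the right and rows downward; lengths in m; the calibration is good to about 2 mm. A picture is of the moment at which its call begins. There is no depth.
- close_job(): hands the job in; it is judged then, once.
The state is a dict: "time": time; "joints": joint angles; "joint_vel": joint speeds; "joint_efforts": joint torques, N m; "tcp_pos": TCP position; "ee_rot": TCP orientation; "force": force on the tool from outside, world axes, zero at the start; "torque": the same for the moment, N m; "gripper_width": finger opening in m; "gripper_force": force on a finger pad.
Only numpy, scipy, OpenCV 4.12 (cv2) and the standard library are available. Lean on these libraries where they do the work, as an engineer would, in place of code of your own. Each camera call takes 0.05 s, during which the arm holds its last target. There are 200 camera calls.

## Working session

There is one attempt and no reset: what is moved stays moved. The work goes in short steps, Python scripts to look and compute and a tool call to move; the robot and the scene stay as the last step left them, time stands still between calls to the robot, and variables do not carry over. Pictures are saved under pics/ and viewed, at most 14 in all, crops included, and the job is handed in when it is done.

Besides the shell and the picture viewer there is one more tool, called as name(argument=value, ...) on one line, values as JSON. jog_arm: Moves the arm, as the interface text tells. Its arguments: {"type":"object","properties":{"rot":{"type":"array"},"dp":{"type":"array"},"grip":{"type":"array"}},"required":["rot","dp","grip"]}

```bash
mkdir -p pics; ls
python3 - <<'E'
from plant import *
import cv2,numpy as np,json
s=get_state();print({k:np.round(v,3).tolist() for k,v in s.items()})
for n in("side","top"):
    c=read_camera(n);cv2.imwrite(f"pics/{n}0.png",c["img"][:,:,::-1]);print(n,np.round(c["K"],1).tolist(),c["dist_coeffs"],np.round(c["pose"],3).tolist())
    np.savez(f"{n}0.npz",**{k:np.array(v) for k,v in c.items()})
    cv2.imwrite(f"pics/{n}0b.png",cv2.resize(c["img"][:,:,::-1],(800,600),interpolation=cv2.INTER_CUBIC))
E
```

```text
pics
{'time': 0.0, 'joints': [1.242, 0.092, 1.232, -0.0, 1.82, -0.057], 'joint_vel': [0.0, 0.001, -0.001, 0.002, 0.001, 0.001], 'joint_efforts': [0.002, -45.875, -41.801, 0.0, 0.012, -0.0], 'tcp_pos': [0.161, 0.578, 0.303], 'ee_rot': [[-0.963, 0.268, -0.001], [0.268, 0.963, -0.002], [0.0, -0.002, -1.0]], 'force': [-0.348, -0.601, 0.288], 'torque': [-0.043, 0.061, 0.034], 'gripper_force': 0.0, 'gripper_width': 0.085}
side [[414.7, 0.0, 258.9], [0.0, 414.7, 186.4], [0.0, 0.0, 1.0]] [-0.11746772  0.          0.          0.          0.        ] [[0.875, -0.35, 0.334, 0.181], [-0.484, -0.63, 0.607, -0.676], [-0.002, -0.693, -0.721, 0.797], [0.0, 0.0, 0.0, 1.0]]
top [[483.2, 0.0, 249.4], [0.0, 483.2, 191.3], [0.0, 0.0, 1.0]] [0.03029282 0.         0.         0.         0.        ] [[0.028, -0.993, 0.114, 0.394], [-0.999, -0.026, 0.02, -0.067], [-0.017, -0.114, -0.993, 1.18], [0.0, 0.0, 0.0, 1.0]]
```

View pics/top0b.png

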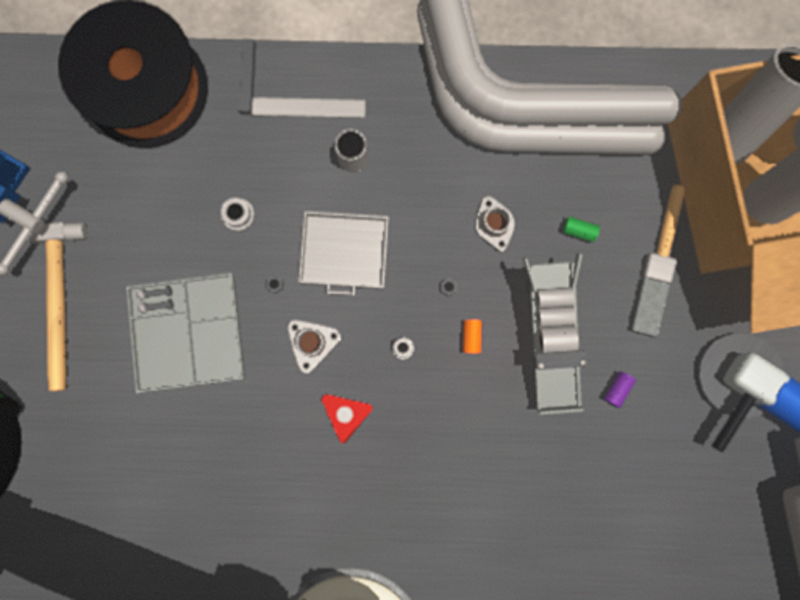

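View pics/side0b.png

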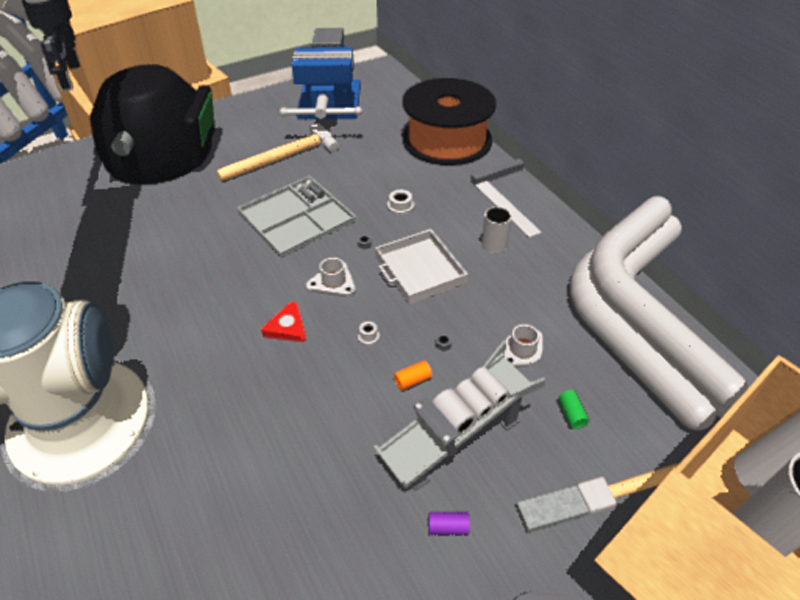

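The views show two flanges: two-bolt at top-view (495,222), three-bolt at (310,342). There are two bosses: small at (402,348), large at (237,213). The grey bushes in the chute are at (557,340) for the big one, then (557,318) and (557,298). The coloured decoys are at (582,229) green, (472,336) orange and (620,389) purple, and the upright tube at (350,148) and the nuts are not wanted. The bolts at (155,298) mark the tray's +x+y bay. I'll check these in one close crop mosaic.

```bash
cat > h.py <<'E'
import numpy as np,cv2
def load(n,i): return dict(np.load(f"{n}{i}.npz"))
def snap(n,i):
    from plant import read_camera
    c=read_camera(n);np.savez(f"{n}{i}.npz",**{k:np.array(v) for k,v in c.items()});return load(n,i)
def ray(c,uv):
    p=cv2.undistortPoints(np.array(uv,float).reshape(-1,1,2),c["K"],c["dist_coeffs"]).reshape(-1,2)
    d=np.c_[p,np.ones(len(p))]@c["pose"][:3,:3].T
    return c["pose"][:3,3],d
def plane(c,uv,z):
    o,d=ray(c,uv);return o+d*((z-o[2])/d[:,2])[:,None]
def proj(c,P):
    T=np.linalg.inv(c["pose"]);r,_=cv2.Rodrigues(T[:3,:3])
    return cv2.projectPoints(np.array(P,float).reshape(-1,1,3),r,T[:3,3],c["K"],c["dist_coeffs"])[0].reshape(-1,2)
def crop(c,x,y,w,h,s):
    return cv2.resize(c["img"][y:y+h,x:x+w,::-1],(w*s,h*s),interpolation=cv2.INTER_CUBIC)
E
python3 - <<'E'
from h import *
t=load("top",0);s=load("side",0)
a=crop(t,325,155,66,112,5)   # chute 330x560
b=crop(t,76,168,84,88,5)     # tray 420x440
d=crop(t,300,122,32,32,5)  #160
e=crop(t,242,206,32,32,5)
m=np.zeros((600,760,3),np.uint8);m[:560,:330]=a;m[:440,335:755]=b;m[440:600,335:495]=d;m[440:600,500:660]=e
cv2.imwrite("pics/mos.png",m)
E
```

```text
(no output)
```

View pics/mos.png

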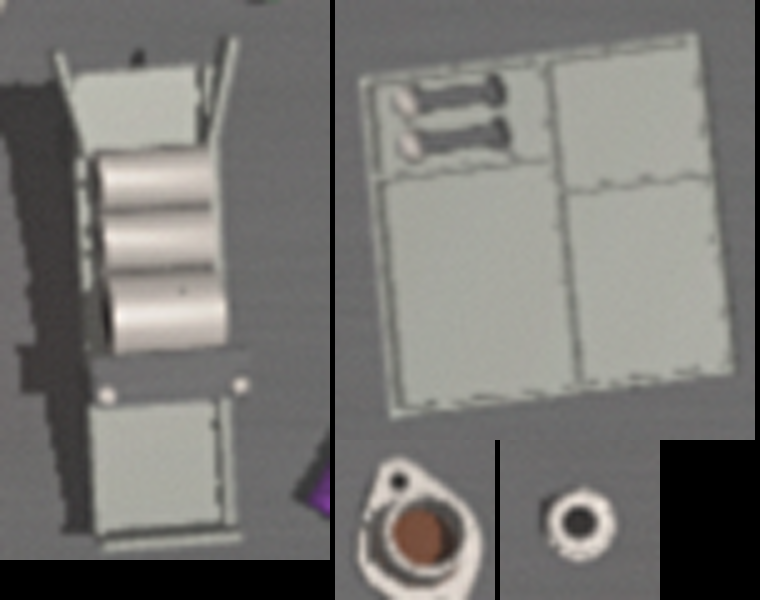

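Run:
```python
from h import *
np.set_printoptions(precision=1,suppress=True)
t=load("top",0);s=load("side",0)
M=lambda pts,ox,oy,mx=0,my=0:[((x-mx+.5)/5-.5+ox,(y-my+.5)/5-.5+oy) for x,y in pts]
k=plane(t,M([(361,76),(697,33),(734,374),(391,418)],76,168,335,0),.013)*1e3
print("kit",k[:,:2].tolist(),k.mean(0)); 
for i in range(4): d=k[(i+1)%4]-k[i];print(np.linalg.norm(d),np.degrees(np.arctan2(d[1],d[0])))
g=np.r_[plane(t,M([(92,352),(248,350)],325,155),.0879),plane(t,M([(92,403),(248,396)],325,155),.0822)]*1e3
print("gauge",g); print("stop",plane(t,M([(103,550),(242,540)],325,155),.050)*1e3)
print("big ends",plane(t,M([(113,314),(225,314)],325,155),.0755)*1e3,"a",plane(t,M([(103,240),(213,236)],325,155),.078)*1e3,"b",plane(t,M([(98,181),(209,179)],325,155),.085)*1e3)
for n,c in(("top",t),("side",s)):
    hsv=cv2.cvtColor(c["img"],cv2.COLOR_RGB2HSV)
    m=((hsv[...,2]>165)&(hsv[...,1]<50)).astype(np.uint8)
    cs,h=cv2.findContours(m,cv2.RETR_CCOMP,cv2.CHAIN_APPROX_NONE)
    for i,q in enumerate(cs):
        a=cv2.contourArea(q)
        if h[0][i][3]<0 and 40<a<3000:
            (u,v),r=cv2.minEnclosingCircle(q);print(n,i,a,np.array([u,v,r]),cv2.boundingRect(q),plane(c,[(u,v)],.01)[0,:2]*1e3)
            for j,w in enumerate(cs):
                if h[0][j][3]==i and cv2.contourArea(w)>1:
                    (u,v),(p,q2),_=cv2.fitEllipse(w) if len(w)>=5 else cv2.minAreaRect(w)
                    print("   hole",cv2.contourArea(w),np.array([u,v,p,q2]))
```

```text
kit [[537.4394051681619, 367.81026358944456], [562.9289008772175, 204.92182642525503], [397.7347700529496, 178.39247097891024], [372.4343580501334, 341.9795752229132]] [467.6 273.3  13. ]
164.87072921927071 -81.10623250987577
167.3108112441747 -170.8764847696782
165.53202567011175 98.79171890219114
167.01464018436124 8.897148783219423
gauge [[ 448.1 -258.    87.9]
 [ 451.  -327.6   87.9]
 [ 425.5 -259.2   82.2]
 [ 430.6 -328.9   82.2]]
stop [[ 359.2 -270.1   50. ]
 [ 365.6 -333.6   50. ]]
big ends [[ 466.3 -269.6   75.5]
 [ 467.7 -320.2   75.5]] a [[ 499.7 -264.5   78. ]
 [ 502.9 -314.2   78. ]] b [[ 525.9 -260.8   85. ]
 [ 528.1 -310.9   85. ]]
top 3 131.0 [240.5 376.   16.1] (226, 369, 30, 15) [ 95.  -35.6]
top 5 55.0 [220.  265.    4.5] (216, 261, 9, 9) [348.2  21.3]
top 7 467.0 [355.5 248.   15.9] (344, 236, 24, 25) [ 397.9 -301.7]
top 10 556.5 [487.5 242.5  16.8] (472, 227, 33, 32) [ 420.4 -611.9]
top 17 115.0 [258.2 222.7   6.7] (252, 216, 13, 14) [451.9 -67.5]
   hole 54.0 [257.5 222.    8.1   8.9]
top 23 223.0 [358.3 217.5  11.6] (348, 212, 22, 13) [ 471.1 -308.1]
top 29 670.
[... 6078 characters left out ...]
 35.6 813.4]
side 88 52.0 [207.   87.    8.1] (200, 83, 15, 11) [619.8 490. ]
side 91 47.5 [ 2.5 76.5  7.9] (0, 69, 9, 16) [-32.6 978.4]
side 93 128.0 [204.5  70.   25.5] (179, 61, 52, 12) [658.  599.6]
side 94 89.0 [10. 68. 10.] (2, 60, 16, 17) [   0.1 1032.1]
side 97 110.0 [17.5 59.  13.6] (10, 47, 17, 25) [  35.  1092.9]
side 98 275.0 [167.   51.   20.2] (147, 43, 40, 18) [587.7 810.1]
side 101 86.5 [205.5  34.5  18.6] (187, 33, 38, 4) [777.2 864.5]
   hole 2.0 [203.   35.    1.4   1.4]
   hole 2.0 [197.   35.    1.4   1.4]
   hole 6.0 [192.   35.    2.2   4.1]
side 105 126.5 [236.4  35.   10.6] (226, 29, 22, 11) [887.1 795.1]
side 106 94.5 [ 7.  33.  11.4] (0, 24, 16, 19) [   9.4 1398.6]
```

Run:
```python
from h import *
np.set_printoptions(precision=1,suppress=True)
t=load("top",0);s=load("side",0)
print("boss",plane(t,[(257.5,222)],.026)*1e3,plane(s,[(235.2,209.6)],.026)*1e3)
f=plane(t,[(320.6,155.6),(312.5,130)],.008)*1e3;d=f[1]-f[0];print("fl2",f,f.mean(0),np.linalg.norm(d),np.degrees(np.arctan2(d[1],d[0])),"side neck",plane(s,[(336,214)],.04)*1e3)
print("returns top",plane(t,[(220-0,159.5)],.023)*1e3)
for n,c in(("top",t),("side",s)):
    hsv=cv2.cvtColor(c["img"],cv2.COLOR_RGB2HSV);m=((hsv[...,2]>165)&(hsv[...,1]<50)).astype(np.uint8)
    cs,_=cv2.findContours(m,cv2.RETR_EXTERNAL,cv2.CHAIN_APPROX_NONE)
    for (u,v),z,l in ([((355,248),.04,"floor"),((358,218),.08,"big"),((357,202),.09,"a"),((356,190),.095,"b"),((220,160),.023,"ret"),((350,175),.08,"up")] if n=="top" else [((262,287),.04,"floor"),((269,166),.023,"ret")]):
        q=[q for q in cs if cv2.pointPolygonTest(q,(u,v),True)>-3]
        if q:
            q=max(q,key=cv2.contourArea)
            P=plane(c,q.reshape(-1,2),z)[:,:2]*1e3
            if l=="floor": # sloped floor plane: use approx by corners
                print(n,l,cv2.approxPolyDP(q,4,True).reshape(-1,2).tolist())
            print(n,l,cv2.minAreaRect(P.astype(np.float32)))
a=crop(s,225,215,130,110,6);cv2.imwrite("pics/chs.png",a[:600])
```

```text
boss [[452.7 -65.9  26. ]] [[449.5 -68.6  26. ]]
fl2 [[ 620.6 -216.3    8. ]
 [ 684.3 -195.6    8. ]] [ 652.5 -206.     8. ] 66.94002433026208 18.01768930658083 side neck [[ 648.5 -209.1   40. ]]
returns top [[602.1  29.2  23. ]]
top floor [[366, 236], [344, 237], [345, 260], [367, 257]]
top floor ((398.7439880371094, -295.597900390625), (53.335662841796875, 54.18144607543945), 5.983814716339111)
top big ((465.3287658691406, -294.2134704589844), (27.189088821411133, 47.75536346435547), 1.575395107269287)
top a ((501.7720031738281, -288.8310546875), (24.865970611572266, 49.70257568359375), 1.5574753284454346)
top b ((526.2708129882812, -286.66864013671875), (22.34769630432129, 50.892311096191406), 9.332275390625)
top ret ((595.3507690429688, 29.34830093383789), (129.12521362304688, 123.70433044433594), 87.61494445800781)
top up ((559.7023315429688, -277.9840087890625), (33.971168518066406, 58.552818298339844), 5.893835067749023)
side floor [[265, 269], [240, 285], [259, 308], [284, 290], [268, 272], [243, 288]]
side floor ((395.745849609375, -297.17999267578125), (70.24642181396484, 67.98237609863281), 9.281949996948242)
side ret ((592.4873657226562, 28.17807388305664), (133.53785705566406, 127.64608764648438), 87.66997528076172)
```

View pics/chs.png

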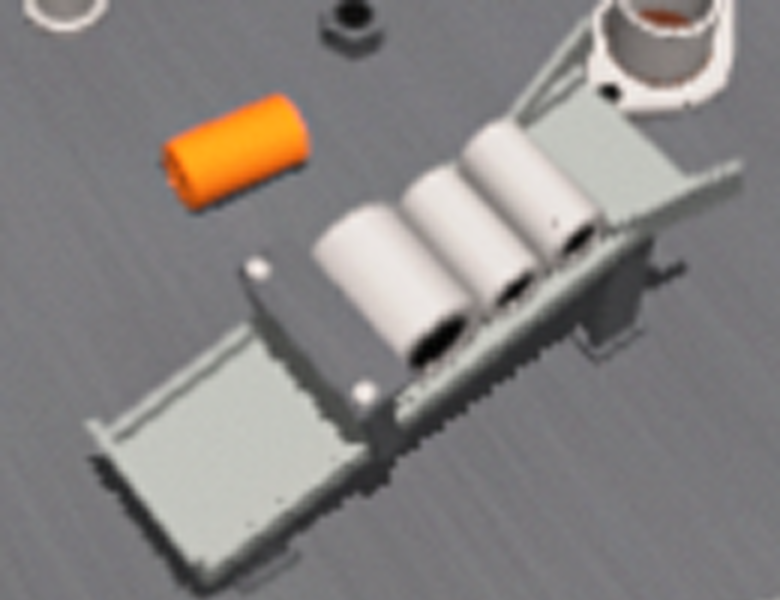

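Both side and top views confirm the picks. In the side crop the big bush lies against the grey gauge plate, with two thin bushes behind it. The cameras agree to about 3 mm on the boss (451,-67) and on the flange (650,-207). Chute yaw is about 6°, the big bush is at (466,-295), and the kit tray is at (467.6,273.3) with yaw 8.8°.

jog_arm(rot=[[0,0,-7.2],[0,0,-7.2],[0,0,-7.1],[0,0,0],[0,0,0],[0,0,0],[0,0,0],[0,0,0],[0,0,0],[0,0,0],[0,0,0],[0,0,0]], dp=[[0,0,0],[0,0,0],[0,0,0],[-22.6,-39.1,0],[-22.6,-39.1,0],[-22.6,-39.1,0],[-22.6,-39.1,0],[-22.6,-39.1,0],[-22.6,-39.1,0],[-22.6,-39.1,0],[-22.6,-39.1,0],[-22.6,-39.1,0]], grip=[85,85,85,85,85,85,85,85,85,85,85,85])

```text
time: 1.3
tcp_pos: [0.4003, 0.2473, 0.3035]
ee_rot: [[-0.995, -0.103, -0.0], [-0.103, 0.995, -0.0], [0.0, -0.0, -1.0]]
force: [1.1, 0.8, 0.5]
gripper_width: 0.0849
gripper_force: 0.0
```

```bash
cat > go.py <<'E'
# usage: go.py x y z(mm) heading(deg): tool-frame shift needed and heading turn
import sys,numpy as np
from plant import get_state
s=get_state();R=np.array(s["ee_rot"]);p=np.array(s["tcp_pos"])*1e3
a=[float(v) for v in sys.argv[1:]]
h=np.degrees(np.arctan2(R[1,1],R[0,1]))
print("t",round(s["time"],2),"p",p.round(1),"head",h.round(2),"tilt",np.degrees(R[:2,2]).round(2),"j6",round(s["joints"][5],2),"w",round(s["gripper_width"]*1e3,1))
if len(a)>3:
    rz=-(a[3]-h);print("rz",round(rz,2));c=np.radians(a[3]);R=np.array([[-np.sin(c),np.cos(c),0],[np.cos(c),np.sin(c),0],[0,0,-1]])
print("dp (tool, after turn)",(R.T@(np.array(a[:3])-p)).round(1))
E
python3 go.py 466 -295 240 96
```

```text
t 1.3 p [400.3 247.3 303.5] head 95.94 tilt [-0.02 -0.01] j6 -1.19 w 84.9
rz -0.06
dp (tool, after turn) [  -8.6 -546.2   63.5]
```

jog_arm(rot=[[0,0,0],[0,0,0],[0,0,0],[0,0,0],[0,0,0],[0,0,0],[0,0,0],[0,0,0],[0,0,0],[0,0,0],[0,0,0],[0,0,0]], dp=[[-0.7,-45.5,5],[-0.7,-45.5,5],[-0.7,-45.5,5],[-0.7,-45.5,5],[-0.7,-45.5,5],[-0.7,-45.5,5],[-0.7,-45.5,5],[-0.7,-45.5,5],[-0.7,-45.5,5],[-0.7,-45.5,5],[-0.7,-45.5,5],[-0.7,-45.5,5]], grip=[85,85,85,85,85,85,85,85,85,85,85,85])

```text
time: 2.5
tcp_pos: [0.4642, -0.2951, 0.2432]
ee_rot: [[-0.995, -0.103, -0.0], [-0.103, 0.995, 0.0], [0.0, 0.001, -1.0]]
force: [-0.1, 0.9, 0.8]
gripper_width: 0.0849
gripper_force: 0.0
```

```bash
python3 go.py 466 -295 143 96
python3 - <<'E'
from h import *
s=snap("side",1);cv2.imwrite("pics/s1.png",crop(s,215,165,150,140,4))
E
```

```text
t 2.5 p [ 464.2 -295.1  243.2] head 95.91 tilt [-0.02  0.03] j6 -2.3 w 84.9
rz -0.09
dp (tool, after turn) [-1.800e+00 -1.000e-01  1.002e+02]
```

View pics/s1.png

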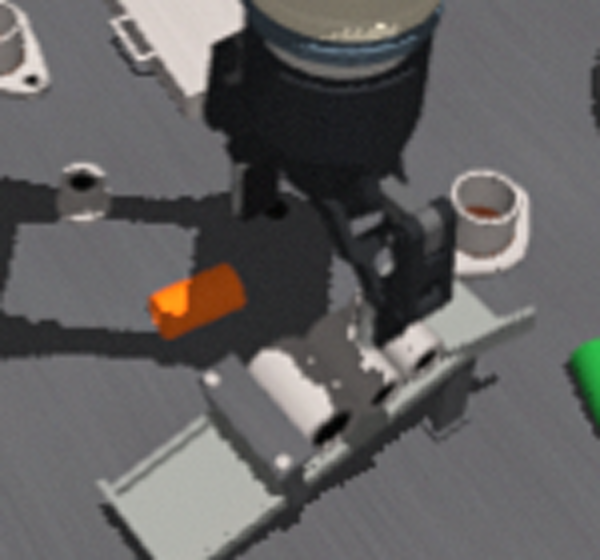

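The open fingers straddle the chute above the big bush. Descending and gripping.

jog_arm(rot=[[0,0,0],[0,0,0],[0,0,0],[0,0,0],[0,0,0],[0,0,0],[0,0,0],[0,0,0],[0,0,0],[0,0,0],[0,0,0],[0,0,0]], dp=[[-1.8,0,25],[0,0,25],[0,0,25],[0,0,15],[0,0,10],[0,0,0],[0,0,0],[0,0,0],[0,0,0],[0,0,0],[0,0,0],[0,0,0]], grip=[85,85,85,85,85,70,62,55,45,40,40,40])

```text
time: 3.75
tcp_pos: [0.4669, -0.2934, 0.1459]
ee_rot: [[-0.995, -0.103, 0.003], [-0.103, 0.995, -0.002], [-0.002, -0.002, -1.0]]
force: [-0.4, 0.7, 6.0]
gripper_width: 0.0486
gripper_force: 64.5
```

jog_arm(rot=[[0,0,0],[0,0,0],[0,0,0],[0,0,0],[0,0,0],[0,0,0],[0,0,0]], dp=[[0,0,-10],[0,0,-20],[0,0,-25],[0,0,-25],[0,0,-20],[0,0,0],[0,0,0]], grip=[40,40,40,40,40,40,40])

```text
time: 4.45
tcp_pos: [0.4662, -0.293, 0.2431]
ee_rot: [[-0.995, -0.103, -0.001], [-0.103, 0.995, 0.0], [0.0, 0.0, -1.0]]
force: [0.4, -0.6, -3.3]
gripper_width: 0.0486
gripper_force: 70.4
```

```bash
python3 go.py 600 29 160 90
python3 - <<'E'
from h import *
s=snap("side",2);cv2.imwrite("pics/s2.png",crop(s,215,165,150,150,4))
E
```

```text
t 4.45 p [ 466.2 -293.   243.1] head 95.92 tilt [-0.03  0.01] j6 -2.3 w 48.6
rz 5.92
dp (tool, after turn) [-133.8  322.    83.1]
```

View pics/s2.png

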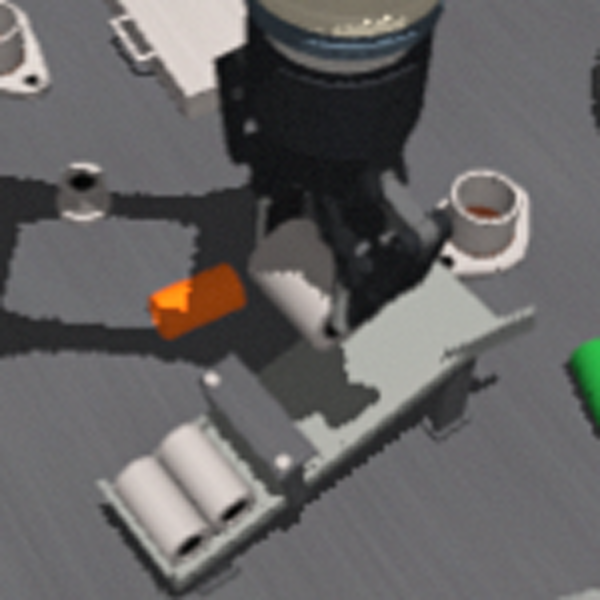

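The big bush is in the gripper and both thin bushes rolled down to the stop. Moving to the returns tray.

jog_arm(rot=[[0,0,5.9],[0,0,0],[0,0,0],[0,0,0],[0,0,0],[0,0,0],[0,0,0],[0,0,0],[0,0,0],[0,0,0],[0,0,0],[0,0,0]], dp=[[0,0,0],[-13.4,32.2,0],[-13.4,32.2,0],[-13.4,32.2,0],[-13.4,32.2,0],[-13.4,32.2,0],[-13.4,32.2,0],[-13.4,32.2,8],[-13.4,32.2,10],[-13.4,32.2,10],[-13.4,32.2,10],[0,0,0]], grip=[40,40,40,40,40,40,40,40,40,40,40,40])

```text
time: 5.7
tcp_pos: [0.5995, 0.033, 0.2009]
ee_rot: [[-1.0, -0.005, -0.007], [-0.005, 1.0, 0.002], [0.007, 0.002, -1.0]]
force: [-0.9, -0.2, -3.6]
gripper_width: 0.0486
gripper_force: 70.3
```

jog_arm(rot=[[0,0,0],[0,0,0],[0,0,0],[0,0,0],[0,0,0],[0,0,0]], dp=[[0,0,35],[0,0,35],[0,0,25],[0,0,10],[0,0,5],[0,0,0]], grip=[40,40,40,40,40,40])

```text
time: 6.3
tcp_pos: [0.6001, 0.0287, 0.096]
ee_rot: [[-1.0, -0.0, -0.0], [-0.0, 1.0, -0.0], [0.0, -0.0, -1.0]]
force: [-0.6, 0.1, -2.8]
gripper_width: 0.0484
gripper_force: 70.4
```

jog_arm(rot=[[0,0,0],[0,0,0],[0,0,0],[0,0,0],[0,0,0],[0,0,0],[0,0,0],[0,0,0],[0,0,0]], dp=[[0,0,2],[0,0,0],[0,0,0],[0,0,0],[0,0,0],[0,0,-15],[0,0,-30],[0,0,-40],[0,0,-40]], grip=[40,40,50,58,68,68,68,68,68])

```text
time: 7.2
tcp_pos: [0.5998, 0.029, 0.2214]
ee_rot: [[-1.0, -0.001, 0.0], [-0.001, 1.0, -0.0], [-0.0, -0.0, -1.0]]
force: [0.2, 0.2, 1.4]
gripper_width: 0.0679
gripper_force: 0.0
```

```bash
python3 - <<'E'
from h import *
np.set_printoptions(precision=1,suppress=True)
t=snap("top",3);s=snap("side",3)
m=np.zeros((600,800,3),np.uint8)
a=crop(s,225,235,80,100,5);b=crop(t,325,200,66,75,5);c=crop(s,230,135,80,60,4)
m[:500,:400]=a;m[:375,400:730]=b;m[375:600,400:720]=c[:225]
cv2.imwrite("pics/m3.png",m)
E
python3 go.py 650.5 -207.5 160 96
```

```text
t 7.3 p [602.2  29.  228.7] head 90.03 tilt [ 0.8  -0.01] j6 -1.58 w 68.2
rz -5.97
dp (tool, after turn) [ -23.3 -240.3   68.7]
```

View pics/m3.png

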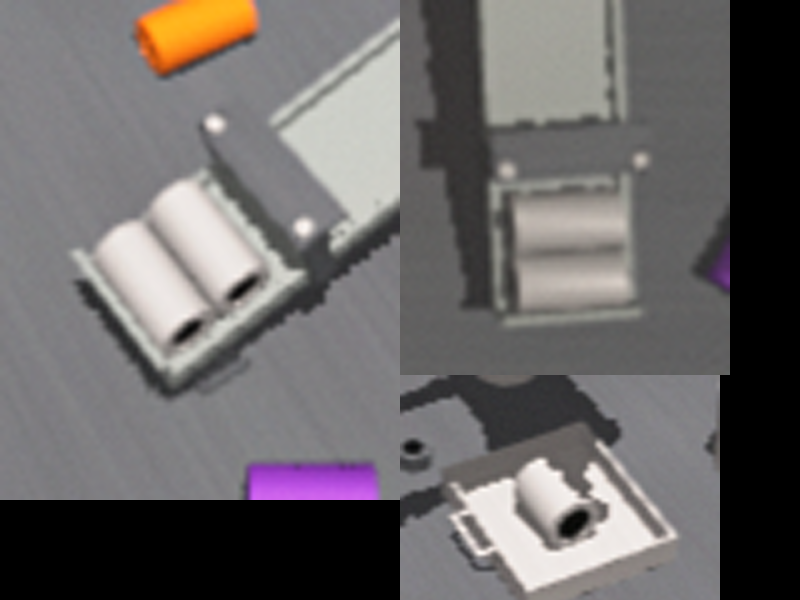

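The big bush rests in the returns tray. The two thin bushes lie against the stop, at crop centres of about (571,221) and (575,283).

```bash
python3 - <<'E'
from h import *
np.set_printoptions(precision=1,suppress=True)
t=load("top",3);s=load("side",3)
f=lambda p:[((x-400+.5)/5-.5+325,(y+.5)/5-.5+200) for x,y in p]
g=lambda p:[((x+.5)/5-.5+225,(y+.5)/5-.5+235) for x,y in p]
print("upper top",plane(t,f([(512,222),(630,219)]),.056)*1e3,"lower",plane(t,f([(518,284),(634,281)]),.049)*1e3)
# side: near end-face centres (bore) 
print("side bore ends upper",plane(s,g([(242,289)]),.054)*1e3,"lower",plane(s,g([(187,331)]),.047)*1e3)
k=plane(s,[(155,133)],.013)
E
python3 go.py 406 -299 200 96
```

```text
upper top [[ 406.3 -273.    56. ]
 [ 409.3 -326.9   56. ]] lower [[ 378.  -277.1   49. ]
 [ 381.  -330.3   49. ]]
side bore ends upper [[ 407.2 -323.3   54. ]] lower [[ 380.6 -325.6   47. ]]
t 7.3 p [602.2  29.  228.7] head 90.03 tilt [ 0.8  -0.01] j6 -1.58 w 68.2
rz -5.97
dp (tool, after turn) [ 229.4 -305.7   28.7]
```

jog_arm(rot=[[0,0,-6],[0,0,0],[0,0,0],[0,0,0],[0,0,0],[0,0,0],[0,0,0],[0,0,0],[0,0,0],[0,0,0],[0,0,0],[0,0,0]], dp=[[0,0,0],[22.9,-30.6,2],[22.9,-30.6,2],[22.9,-30.6,2],[22.9,-30.6,2],[22.9,-30.6,2],[22.9,-30.6,2],[22.9,-30.6,2],[22.9,-30.6,2],[22.9,-30.6,2],[22.9,-30.6,2],[0,0,0]], grip=[85,85,85,85,85,85,85,85,85,85,85,85])

```text
time: 8.5
tcp_pos: [0.4023, -0.3025, 0.1996]
ee_rot: [[-0.995, -0.1, -0.0], [-0.1, 0.995, -0.002], [0.001, -0.002, -1.0]]
force: [-0.3, 1.6, -0.1]
gripper_width: 0.0848
gripper_force: 0.0
```

```bash
python3 go.py 406 -299.3 125 96
```

```text
t 8.5 p [ 402.3 -302.5  199.6] head 95.74 tilt [-0.02 -0.12] j6 -2.38 w 84.8
rz -0.26
dp (tool, after turn) [-4.   2.8 74.6]
```

jog_arm(rot=[[0,0,0],[0,0,0],[0,0,0],[0,0,0],[0,0,0],[0,0,0],[0,0,0],[0,0,0],[0,0,0],[0,0,0],[0,0,0],[0,0,0]], dp=[[-4,2.8,20],[0,0,25],[0,0,20],[0,0,9],[0,0,0],[0,0,0],[0,0,0],[0,0,0],[0,0,0],[0,0,0],[0,0,0],[0,0,0]], grip=[85,85,85,85,85,70,62,55,45,40,40,40])

```text
time: 9.7
tcp_pos: [0.4087, -0.2967, 0.1266]
ee_rot: [[-0.994, -0.105, 0.002], [-0.105, 0.994, -0.002], [-0.002, -0.002, -1.0]]
force: [-0.5, 0.2, 5.5]
gripper_width: 0.0483
gripper_force: 62.4
```

jog_arm(rot=[[0,0,0],[0,0,0],[0,0,0],[0,0,0],[0,0,0],[0,0,0],[0,0,0]], dp=[[0,0,-5],[0,0,-15],[0,0,-30],[0,0,-30],[0,0,-20],[0,0,0],[0,0,0]], grip=[40,40,40,40,40,40,40])

```text
time: 10.4
tcp_pos: [0.4082, -0.2961, 0.225]
ee_rot: [[-0.994, -0.105, 0.0], [-0.105, 0.994, -0.0], [-0.0, -0.0, -1.0]]
force: [-1.2, -0.4, -1.5]
gripper_width: 0.0484
gripper_force: 63.3
```

```bash
python3 - <<'E'
from h import *
s=snap("side",4);cv2.imwrite("pics/s4.png",crop(s,205,175,120,140,4))
import numpy as np
o=np.array([467.6,273.3]);a=np.radians(8.8);R=np.array([[np.cos(a),-np.sin(a)],[np.sin(a),np.cos(a)]])
for n,p in dict(b1=(-18,-43.5),b2=(-48,-43.5),fl=(-24,37.5),boss=(48.5,-43.5)).items(): print(n,(o+R@p).round(1))
# tray check from side view: inner bay patches
for l,uv in(("flangebay",(175.5,133.5)),): print(plane(s,[uv],.003)*1e3)
E
python3 go.py 456.5 227.5 210 98.8
```

```text
b1 [456.5 227.6]
b2 [426.8 223. ]
fl [438.1 306.7]
boss [522.2 237.7]
[[435.0536808  310.88168267   3.        ]]
t 10.45 p [ 407.9 -295.9  223.8] head 96.03 tilt [-0.07  0.07] j6 -2.37 w 48.1
rz -2.77
dp (tool, after turn) [-128.1  509.8   13.8]
```

View pics/s4.png

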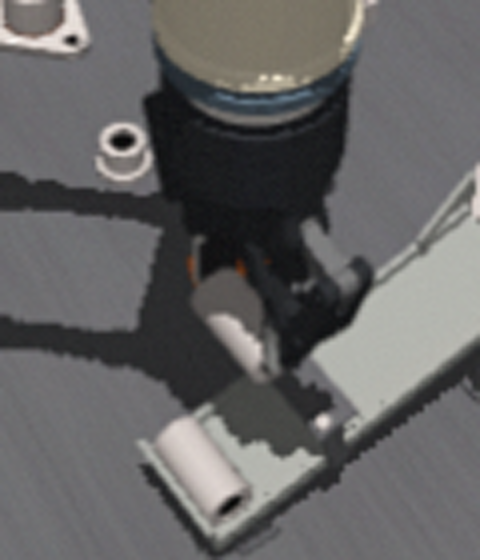

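One thin bush is held and the other is still at the stop. Carrying it to the bush bay.

jog_arm(rot=[[0,0,-2.8],[0,0,0],[0,0,0],[0,0,0],[0,0,0],[0,0,0],[0,0,0],[0,0,0],[0,0,0],[0,0,0],[0,0,0],[0,0,0]], dp=[[0,0,0],[-11.6,46.3,1],[-11.6,46.3,1],[-11.6,46.3,1],[-11.6,46.3,1],[-11.6,46.3,1],[-11.6,46.3,1],[-11.6,46.3,1],[-11.6,46.3,1],[-11.6,46.3,1],[-11.6,46.3,1],[-11.6,46.3,1]], grip=[40,40,40,40,40,40,40,40,40,40,40,40])

```text
time: 11.65
tcp_pos: [0.4552, 0.2285, 0.2117]
ee_rot: [[-0.988, -0.154, -0.003], [-0.154, 0.988, -0.001], [0.003, -0.001, -1.0]]
force: [1.5, -0.8, -1.1]
gripper_width: 0.0481
gripper_force: 63.2
```

jog_arm(rot=[[0,0,0],[0,0,0],[0,0,0]], dp=[[0,0,30],[0,0,10],[0,0,0]], grip=[40,40,40])

```text
time: 11.95
tcp_pos: [0.4546, 0.2258, 0.17]
ee_rot: [[-0.988, -0.153, -0.007], [-0.153, 0.988, -0.003], [0.007, -0.002, -1.0]]
force: [1.2, -0.1, -1.3]
gripper_width: 0.0486
gripper_force: 63.2
```

```bash
python3 go.py 456.5 227.5 91 98.8
```

```text
t 11.95 p [454.6 225.8 170. ] head 98.82 tilt [-0.39 -0.18] j6 -1.33 w 48.6
rz 0.02
dp (tool, after turn) [-2.2  1.4 79. ]
```

jog_arm(rot=[[0,0,0],[0,0,0],[0,0,0],[0,0,0],[0,0,0],[0,0,0]], dp=[[-2.2,1.4,25],[0,0,30],[0,0,15],[0,0,7],[0,0,2],[0,0,0]], grip=[40,40,40,40,40,40])

```text
time: 12.55
tcp_pos: [0.4586, 0.2284, 0.096]
ee_rot: [[-0.988, -0.153, 0.001], [-0.153, 0.988, 0.001], [-0.001, 0.0, -1.0]]
force: [-0.5, 1.0, -1.7]
gripper_width: 0.0476
gripper_force: 63.3
```

jog_arm(rot=[[0,0,0],[0,0,0],[0,0,0]], dp=[[2,0,4],[0,0,0],[0,0,0]], grip=[40,40,40])

```text
time: 12.85
tcp_pos: [0.4562, 0.2283, 0.0914]
ee_rot: [[-0.988, -0.154, 0.001], [-0.154, 0.988, 0.0], [-0.001, 0.0, -1.0]]
force: [-0.7, -0.3, -2.0]
gripper_width: 0.0484
gripper_force: 63.3
```

jog_arm(rot=[[0,0,0],[0,0,0],[0,0,0],[0,0,0],[0,0,0],[0,0,0],[0,0,0],[0,0,0],[0,0,0],[0,0,0],[0,0,0]], dp=[[0,0,1.5],[0,0,0],[0,0,0],[0,0,0],[0,0,0],[0,0,0],[0,0,-10],[0,0,-30],[0,0,-40],[0,0,-40],[0,0,0]], grip=[40,40,46,52,58,66,66,66,66,66,66])

```text
time: 13.95
tcp_pos: [0.4581, 0.229, 0.2176]
ee_rot: [[-0.988, -0.154, 0.011], [-0.153, 0.988, 0.005], [-0.012, 0.003, -1.0]]
force: [1.2, -0.1, 1.1]
gripper_width: 0.0662
gripper_force: 0.0
```

```bash
python3 - <<'E'
from h import *
t=snap("top",5);s=snap("side",5)
m=np.zeros((400,700,3),np.uint8);a=crop(s,145,105,90,65,4);b=crop(t,76,165,84,90,4);m[:260,:360]=a;m[:360,362:698]=b
cv2.imwrite("pics/m5.png",m)
E
python3 go.py 379 -301.5 200 96
```

```text
t 14.05 p [456.6 228.4 211.5] head 98.83 tilt [0.19 0.08] j6 -1.33 w 66.2
rz 2.83
dp (tool, after turn) [ 132.6 -518.8   11.5]
```

View pics/m5.png

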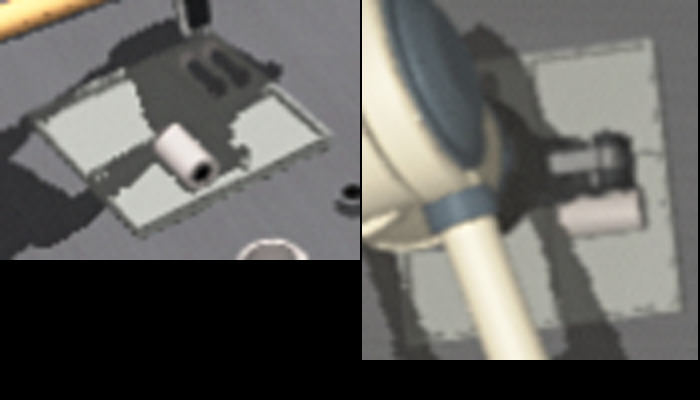

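The first bush lies in the bush bay near the boss-bay divider. Fetching the second.

jog_arm(rot=[[0,0,2.8],[0,0,0],[0,0,0],[0,0,0],[0,0,0],[0,0,0],[0,0,0],[0,0,0],[0,0,0],[0,0,0],[0,0,0],[0,0,0]], dp=[[0,0,0],[11.9,-47.2,1],[11.9,-47.2,1],[11.9,-47.2,1],[11.9,-47.2,1],[11.9,-47.2,1],[11.9,-47.2,1],[11.9,-47.2,1],[11.9,-47.2,1],[11.9,-47.2,1],[11.9,-47.2,1],[11.9,-47.2,1]], grip=[85,85,85,85,85,85,85,85,85,85,85,85])

```text
time: 15.25
tcp_pos: [0.3792, -0.3035, 0.1967]
ee_rot: [[-0.995, -0.105, -0.002], [-0.105, 0.995, 0.002], [0.001, 0.002, -1.0]]
force: [1.3, 0.3, -0.3]
gripper_width: 0.0851
gripper_force: 0.0
```

jog_arm(rot=[[0,0,0],[0,0,0]], dp=[[0,0,20],[0,0,0]], grip=[85,85])

```text
time: 15.45
tcp_pos: [0.3786, -0.3019, 0.1738]
ee_rot: [[-0.995, -0.102, -0.006], [-0.102, 0.995, 0.006], [0.005, 0.006, -1.0]]
force: [-0.2, -0.2, -0.7]
gripper_width: 0.0848
gripper_force: 0.0
```

```bash
python3 go.py 381 -301 118 96
```

```text
t 15.45 p [ 378.6 -301.9  173.8] head 95.86 tilt [-0.34  0.33] j6 -2.42 w 84.8
rz -0.14
dp (tool, after turn) [-2.5  0.7 55.8]
```

jog_arm(rot=[[0,0,0],[0,0,0],[0,0,0],[0,0,0],[0,0,0],[0,0,0],[0,0,0],[0,0,0],[0,0,0],[0,0,0],[0,0,0],[0,0,0]], dp=[[-2.5,0.7,20],[0,0,20],[0,0,11],[0,0,5],[0,0,0],[0,0,0],[0,0,0],[0,0,0],[0,0,0],[0,0,0],[0,0,0],[0,0,0]], grip=[85,85,85,85,85,70,62,55,45,40,40,40])

```text
time: 16.65
tcp_pos: [0.3832, -0.3014, 0.1237]
ee_rot: [[-0.994, -0.105, 0.001], [-0.105, 0.994, -0.001], [-0.001, -0.002, -1.0]]
force: [-0.6, 1.0, 6.6]
gripper_width: 0.0481
gripper_force: 62.0
```

jog_arm(rot=[[0,0,0],[0,0,0],[0,0,0],[0,0,0],[0,0,0],[0,0,0],[0,0,0]], dp=[[0,0,-5],[0,0,-15],[0,0,-30],[0,0,-30],[0,0,-20],[0,0,0],[0,0,0]], grip=[40,40,40,40,40,40,40])

```text
time: 17.35
tcp_pos: [0.3829, -0.301, 0.2224]
ee_rot: [[-0.994, -0.105, 0.0], [-0.105, 0.994, -0.0], [-0.0, -0.0, -1.0]]
force: [-0.1, 0.1, -1.8]
gripper_width: 0.0473
gripper_force: 62.2
```

```bash
python3 - <<'E'
from h import *
np.set_printoptions(precision=1,suppress=True)
# placed bush from pre-move pictures (5): end bore in side view, mosaic (203,173)/4
s=load("side",5);t=load("top",5)
print(plane(s,[(145+203/4,105+173/4)],.017)*1e3, plane(t,[(76+(602-362)/4,165+213/4)],.022)*1e3)
a=np.radians(8.8);R=np.array([[np.cos(a),np.sin(a)],[-np.sin(a),np.cos(a)]])
print("local",R@(plane(t,[(76+(602-362)/4,165+213/4)],.022)[0,:2]*1e3-[467.6,273.3]))
E
python3 go.py 427 223.5 210 98.8
```

```text
[[457.6 200.9  17. ]] [[454.1 226.1  22. ]]
local [-20.6 -44.6]
t 17.35 p [ 382.9 -301.   222.4] head 96.03 tilt [ 0.01 -0.01] j6 -2.41 w 47.3
rz -2.77
dp (tool, after turn) [-123.9  511.6   12.4]
```

jog_arm(rot=[[0,0,-2.8],[0,0,0],[0,0,0],[0,0,0],[0,0,0],[0,0,0],[0,0,0],[0,0,0],[0,0,0],[0,0,0],[0,0,0],[0,0,0]], dp=[[0,0,0],[-11.4,46.5,1],[-11.4,46.5,1],[-11.4,46.5,1],[-11.4,46.5,1],[-11.4,46.5,1],[-11.4,46.5,1],[-11.4,46.5,1],[-11.4,46.5,1],[-11.4,46.5,1],[-11.4,46.5,1],[-11.4,46.5,1]], grip=[40,40,40,40,40,40,40,40,40,40,40,40])

```text
time: 18.55
tcp_pos: [0.4273, 0.2255, 0.2092]
ee_rot: [[-0.988, -0.154, -0.003], [-0.154, 0.988, -0.001], [0.003, -0.001, -1.0]]
force: [0.0, -0.8, -0.8]
gripper_width: 0.0476
gripper_force: 62.4
```

jog_arm(rot=[[0,0,0],[0,0,0],[0,0,0],[0,0,0]], dp=[[0,0,30],[0,0,20],[0,0,0],[0,0,0]], grip=[40,40,40,40])

```text
time: 18.95
tcp_pos: [0.4277, 0.2233, 0.1602]
ee_rot: [[-0.988, -0.153, -0.003], [-0.153, 0.988, -0.001], [0.003, -0.001, -1.0]]
force: [0.1, -0.2, -0.9]
gripper_width: 0.0477
gripper_force: 62.4
```

```bash
python3 go.py 428.5 223.5 95 98.8
```

```text
t 18.95 p [427.7 223.3 160.2] head 98.82 tilt [-0.15 -0.07] j6 -1.31 w 47.7
rz 0.02
dp (tool, after turn) [-0.8  0.  65.2]
```

jog_arm(rot=[[0,0,0],[0,0,0],[0,0,0],[0,0,0],[0,0,0],[0,0,0],[0,0,0]], dp=[[0,0,25],[0,0,25],[0,0,10],[0,0,4],[0,0,1],[0,0,0],[0,0,0]], grip=[40,40,40,40,40,40,40])

```text
time: 19.65
tcp_pos: [0.4289, 0.2239, 0.0978]
ee_rot: [[-0.988, -0.153, 0.002], [-0.153, 0.988, 0.001], [-0.002, 0.001, -1.0]]
force: [-0.1, 0.4, -1.0]
gripper_width: 0.0477
gripper_force: 62.4
```

jog_arm(rot=[[0,0,0],[0,0,0],[0,0,0]], dp=[[0,0,1.5],[0,0,0],[0,0,0]], grip=[40,40,40])

```text
time: 19.95
tcp_pos: [0.4283, 0.2237, 0.095]
ee_rot: [[-0.988, -0.153, 0.0], [-0.153, 0.988, 0.0], [-0.0, 0.0, -1.0]]
force: [0.3, 0.0, -1.0]
gripper_width: 0.0476
gripper_force: 62.4
```

jog_arm(rot=[[0,0,0],[0,0,0],[0,0,0]], dp=[[0,0,1.5],[0,0,0],[0,0,0]], grip=[40,40,40])

```text
time: 20.25
tcp_pos: [0.4284, 0.2238, 0.0937]
ee_rot: [[-0.988, -0.153, 0.001], [-0.153, 0.988, 0.0], [-0.001, 0.0, -1.0]]
force: [0.5, -0.2, 1.5]
gripper_width: 0.0474
gripper_force: 62.7
```

jog_arm(rot=[[0,0,0],[0,0,0],[0,0,0]], dp=[[0,0,1.5],[0,0,0],[0,0,0]], grip=[40,40,40])

```text
time: 20.55
tcp_pos: [0.4288, 0.2238, 0.0936]
ee_rot: [[-0.988, -0.153, 0.002], [-0.153, 0.988, 0.001], [-0.002, 0.0, -1.0]]
force: [-2.5, -0.9, 8.7]
gripper_width: 0.0478
gripper_force: 63.4
```

jog_arm(rot=[[0,0,0],[0,0,0],[0,0,0],[0,0,0],[0,0,0],[0,0,0],[0,0,0],[0,0,0],[0,0,0],[0,0,0]], dp=[[0,0,-1.5],[0,0,0],[0,0,0],[0,0,0],[0,0,0],[0,0,-10],[0,0,-30],[0,0,-40],[0,0,-30],[0,0,0]], grip=[40,46,52,58,66,66,66,66,66,66])

```text
time: 21.55
tcp_pos: [0.4299, 0.2244, 0.2099]
ee_rot: [[-0.988, -0.154, 0.009], [-0.153, 0.988, 0.004], [-0.01, 0.003, -1.0]]
force: [-0.1, 0.3, 0.0]
gripper_width: 0.066
gripper_force: 0.0
```

```bash
python3 go.py 650.5 -207.5 180 104
```

```text
t 21.55 p [429.9 224.4 209.9] head 98.83 tilt [0.52 0.23] j6 -1.31 w 66.0
rz -5.17
dp (tool, after turn) [-109.5 -472.4   29.9]
```

jog_arm(rot=[[0,0,-5.2],[0,0,0],[0,0,0],[0,0,0],[0,0,0],[0,0,0],[0,0,0],[0,0,0],[0,0,0],[0,0,0],[0,0,0],[0,0,0]], dp=[[0,0,0],[-10,-42.9,1],[-10,-42.9,1],[-10,-42.9,1],[-10,-42.9,1],[-10,-42.9,1],[-10,-42.9,1],[-10,-42.9,1],[-10,-42.9,1],[-10,-42.9,1],[-10,-42.9,1],[-10,-42.9,1]], grip=[85,85,85,85,85,85,85,85,85,85,85,85])

```text
time: 22.75
tcp_pos: [0.6498, -0.2092, 0.1919]
ee_rot: [[-0.97, -0.242, -0.001], [-0.242, 0.97, 0.0], [0.0, 0.0, -1.0]]
force: [0.4, 0.1, 0.4]
gripper_width: 0.0852
gripper_force: 0.0
```

jog_arm(rot=[[0,0,0],[0,0,0],[0,0,0],[0,0,0]], dp=[[0,0,20],[0,0,20],[0,0,0],[0,0,0]], grip=[85,85,85,85])

```text
time: 23.15
tcp_pos: [0.6491, -0.2073, 0.1519]
ee_rot: [[-0.97, -0.243, -0.002], [-0.243, 0.97, 0.001], [0.001, 0.001, -1.0]]
force: [0.2, -0.2, 0.5]
gripper_width: 0.0851
gripper_force: 0.0
```

```bash
python3 go.py 650.5 -207.5 88 104
python3 - <<'E'
from h import *
s=snap("side",6);t=snap("top",6)
m=np.zeros((480,800,3),np.uint8);a=crop(s,280,140,100,110,4);b=crop(t,76,165,84,90,5);m[:440,:400]=a;m[:450,402:800]=b[:,:398]
cv2.imwrite("pics/m6.png",m)
E
```

```text
t 23.15 p [ 649.1 -207.3  151.9] head 104.03 tilt [-0.09  0.03] j6 -2.17 w 85.1
rz 0.03
dp (tool, after turn) [-1.3 -0.6 63.9]
```

View pics/m6.png

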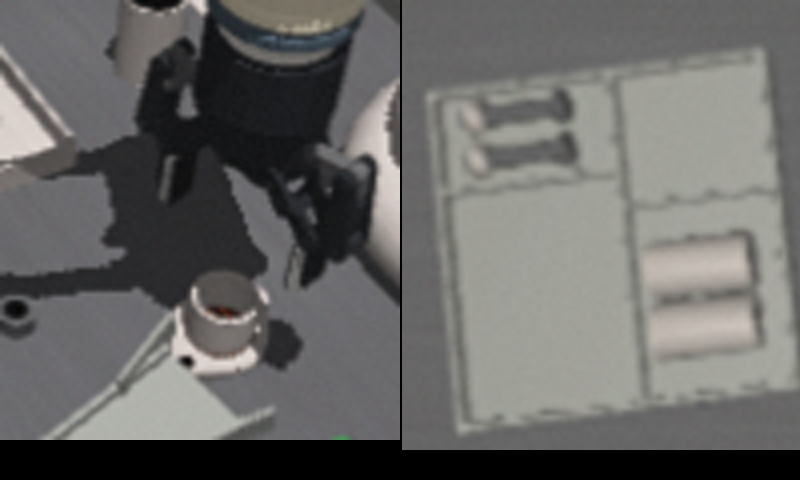

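Both bushes lie side by side in the bush bay, and the gripper straddles the two-bolt flange neck.

jog_arm(rot=[[0,0,0],[0,0,0],[0,0,0],[0,0,0],[0,0,0],[0,0,0],[0,0,0],[0,0,0],[0,0,0],[0,0,0],[0,0,0],[0,0,0]], dp=[[-1.3,-0.6,20],[0,0,25],[0,0,15],[0,0,4],[0,0,0],[0,0,0],[0,0,0],[0,0,0],[0,0,0],[0,0,0],[0,0,0],[0,0,0]], grip=[85,85,85,85,76,68,60,52,44,36,32,32])

```text
time: 24.45
tcp_pos: [0.6512, -0.2077, 0.0896]
ee_rot: [[-0.97, -0.242, 0.001], [-0.242, 0.97, -0.0], [-0.001, -0.001, -1.0]]
force: [-1.4, 1.2, 6.3]
gripper_width: 0.0405
gripper_force: 61.1
```

jog_arm(rot=[[0,0,0],[0,0,0],[0,0,0],[0,0,0],[0,0,0],[0,0,0],[0,0,0],[0,0,0]], dp=[[0,0,0],[0,0,-5],[0,0,-15],[0,0,-30],[0,0,-30],[0,0,-20],[0,0,0],[0,0,0]], grip=[32,32,32,32,32,32,32,32])

```text
time: 25.25
tcp_pos: [0.6507, -0.2078, 0.1882]
ee_rot: [[-0.97, -0.242, 0.0], [-0.242, 0.97, -0.0], [-0.0, -0.0, -1.0]]
force: [0.6, 1.0, -3.9]
gripper_width: 0.0402
gripper_force: 61.1
```

```bash
python3 go.py 438 306.5 180 94.8
python3 - <<'E'
from h import *
s=snap("side",7);cv2.imwrite("pics/s7.png",crop(s,280,120,110,120,4))
E
```

```text
t 25.25 p [ 650.7 -207.8  188.2] head 104.02 tilt [ 0.01 -0.01] j6 -2.17 w 40.2
rz 9.22
dp (tool, after turn) [169.  530.3   8.2]
```

View pics/s7.png

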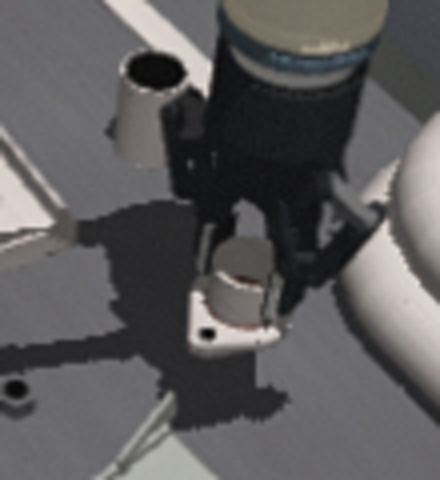

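jog_arm(rot=[[0,0,4.6],[0,0,4.6],[0,0,0],[0,0,0],[0,0,0],[0,0,0],[0,0,0],[0,0,0],[0,0,0],[0,0,0],[0,0,0],[0,0,0]], dp=[[0,0,0],[0,0,0],[14.1,44.2,0],[14.1,44.2,0],[14.1,44.2,0],[14.1,44.2,0],[14.1,44.2,0],[14.1,44.2,0],[14.1,44.2,0],[14.1,44.2,0],[14.1,44.2,0],[14.1,44.2,0]], grip=[32,32,32,32,32,32,32,32,32,32,32,32])

```text
time: 26.5
tcp_pos: [0.4713, 0.222, 0.1861]
ee_rot: [[-0.996, -0.084, -0.003], [-0.084, 0.996, -0.001], [0.003, -0.001, -1.0]]
force: [0.8, 1.1, -2.1]
gripper_width: 0.0402
gripper_force: 61.4
```

jog_arm(rot=[[0,0,0],[0,0,0],[0,0,0],[0,0,0]], dp=[[14.1,44.2,0],[14.1,44.2,0],[0,0,0],[0,0,0]], grip=[32,32,32,32])

```text
time: 26.9
tcp_pos: [0.4364, 0.307, 0.1862]
ee_rot: [[-0.996, -0.087, -0.003], [-0.087, 0.996, -0.002], [0.003, -0.002, -1.0]]
force: [0.7, -1.2, -3.6]
gripper_width: 0.0404
gripper_force: 61.7
```

```bash
python3 go.py 438 306.5 94 94.8
```

```text
t 26.9 p [436.4 307.  186.2] head 94.98 tilt [-0.17 -0.14] j6 -1.11 w 40.4
rz 0.18
dp (tool, after turn) [-1.6 -0.6 92.2]
```

jog_arm(rot=[[0,0,0],[0,0,0],[0,0,0],[0,0,0],[0,0,0],[0,0,0],[0,0,0]], dp=[[-0.5,-0.6,25],[0,0,30],[0,0,20],[0,0,11],[0,0,3],[0,0,0],[0,0,0]], grip=[32,32,32,32,32,32,32])

```text
time: 27.6
tcp_pos: [0.4389, 0.3061, 0.1008]
ee_rot: [[-0.996, -0.084, 0.002], [-0.084, 0.996, 0.001], [-0.002, 0.001, -1.0]]
force: [0.5, -0.1, -3.7]
gripper_width: 0.0403
gripper_force: 61.8
```

jog_arm(rot=[[0,0,0],[0,0,0],[0,0,0]], dp=[[0,0,2],[0,0,0],[0,0,0]], grip=[32,32,32])

```text
time: 27.9
tcp_pos: [0.4382, 0.3061, 0.0978]
ee_rot: [[-0.996, -0.084, 0.001], [-0.084, 0.996, 0.0], [-0.001, 0.0, -1.0]]
force: [0.2, 0.2, -3.2]
gripper_width: 0.0403
gripper_force: 61.8
```

jog_arm(rot=[[0,0,0],[0,0,0],[0,0,0]], dp=[[0,0,4],[0,0,0],[0,0,0]], grip=[32,32,32])

```text
time: 28.2
tcp_pos: [0.4379, 0.3059, 0.093]
ee_rot: [[-0.996, -0.084, -0.001], [-0.084, 0.996, -0.0], [0.001, -0.0, -1.0]]
force: [0.1, -0.6, -1.9]
gripper_width: 0.0404
gripper_force: 61.8
```

jog_arm(rot=[[0,0,0],[0,0,0],[0,0,0]], dp=[[0,0,1.5],[0,0,0],[0,0,0]], grip=[32,32,32])

```text
time: 28.5
tcp_pos: [0.4382, 0.3061, 0.0926]
ee_rot: [[-0.996, -0.084, 0.0], [-0.084, 0.996, 0.0], [-0.0, 0.0, -1.0]]
force: [-1.7, -1.3, 2.8]
gripper_width: 0.0405
gripper_force: 62.2
```

jog_arm(rot=[[0,0,0],[0,0,0],[0,0,0],[0,0,0],[0,0,0],[0,0,0],[0,0,0],[0,0,0],[0,0,0]], dp=[[0,0,0],[0,0,0],[0,0,0],[0,0,0],[0,0,-10],[0,0,-30],[0,0,-40],[0,0,-20],[0,0,0]], grip=[40,48,54,60,60,60,60,60,60])

```text
time: 29.4
tcp_pos: [0.4395, 0.3068, 0.1971]
ee_rot: [[-0.996, -0.084, 0.007], [-0.084, 0.996, 0.004], [-0.008, 0.004, -1.0]]
force: [0.8, -0.2, 0.4]
gripper_width: 0.0602
gripper_force: 0.0
```

```bash
python3 go.py 451 -67.3 180 94.8
```

```text
t 29.4 p [439.5 306.8 197.1] head 94.83 tilt [0.41 0.25] j6 -1.11 w 60.2
rz 0.03
dp (tool, after turn) [  19.8 -373.8   17.1]
```

jog_arm(rot=[[0,0,0],[0,0,0],[0,0,0],[0,0,0],[0,0,0],[0,0,0],[0,0,0],[0,0,0],[0,0,0],[0,0,0],[0,0,0],[0,0,0]], dp=[[2,-37.4,0],[2,-37.4,0],[2,-37.4,0],[2,-37.4,0],[2,-37.4,0],[2,-37.4,0],[2,-37.4,0],[2,-37.4,0],[2,-37.4,0],[2,-37.4,0],[0,0,20],[0,0,0]], grip=[70,70,70,70,70,70,70,70,70,70,70,70])

```text
time: 30.6
tcp_pos: [0.4482, -0.0691, 0.1684]
ee_rot: [[-0.997, -0.082, -0.006], [-0.082, 0.997, 0.002], [0.006, 0.002, -1.0]]
force: [-0.3, 0.5, -0.7]
gripper_width: 0.07
gripper_force: 0.0
```

```bash
python3 go.py 451 -67.3 84 94.8
python3 - <<'E'
from h import *
s=snap("side",8);t=snap("top",8)
m=np.zeros((480,800,3),np.uint8);a=crop(s,185,130,100,110,4);b=crop(t,76,165,84,90,5);m[:440,:400]=a;m[:450,402:800]=b[:,:398]
cv2.imwrite("pics/m8.png",m)
E
```

```text
t 30.6 p [448.2 -69.1 168.4] head 94.69 tilt [-0.33  0.09] j6 -1.88 w 70.0
rz -0.11
dp (tool, after turn) [-3.   1.5 84.4]
```

View pics/m8.png

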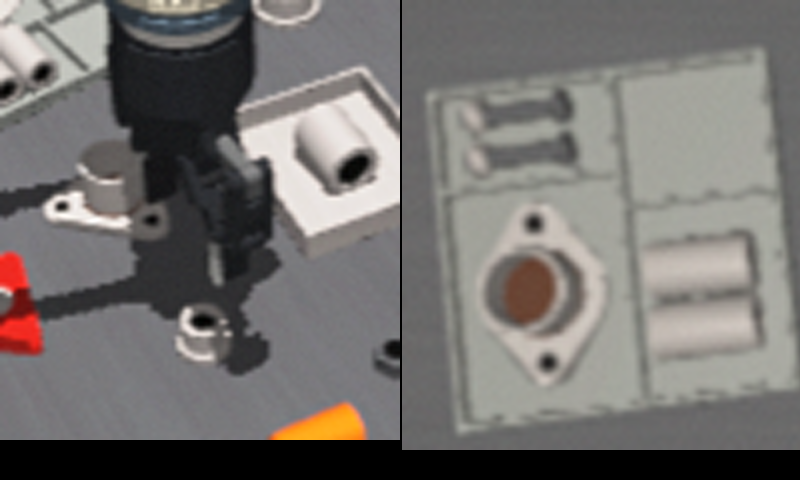

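The flange lies in the flange bay with both holes along x, at crop (534,222) and (547,362). The bushes are undisturbed and the small boss is under the gripper. Gripping the boss.

jog_arm(rot=[[0,0,0],[0,0,0],[0,0,0],[0,0,0],[0,0,0],[0,0,0],[0,0,0],[0,0,0],[0,0,0],[0,0,0],[0,0,0],[0,0,0]], dp=[[-3,1.5,20],[0,0,30],[0,0,22],[0,0,9],[0,0,3],[0,0,0],[0,0,0],[0,0,0],[0,0,0],[0,0,0],[0,0,0],[0,0,0]], grip=[70,70,70,70,70,62,54,46,38,30,20,18])

```text
time: 31.9
tcp_pos: [0.4528, -0.0667, 0.0887]
ee_rot: [[-0.996, -0.084, 0.001], [-0.084, 0.996, -0.0], [-0.001, -0.0, -1.0]]
force: [-1.2, 0.1, 5.9]
gripper_width: 0.025
gripper_force: 58.7
```

jog_arm(rot=[[0,0,0],[0,0,0],[0,0,0],[0,0,0],[0,0,0],[0,0,0],[0,0,0],[0,0,0]], dp=[[0,0,0],[0,0,-5],[0,0,-15],[0,0,-30],[0,0,-30],[0,0,-20],[0,0,0],[0,0,0]], grip=[18,18,18,18,18,18,18,18])

```text
time: 32.7
tcp_pos: [0.4525, -0.0666, 0.1879]
ee_rot: [[-0.996, -0.084, 0.0], [-0.084, 0.996, -0.0], [-0.0, -0.0, -1.0]]
force: [-0.1, 0.5, -1.9]
gripper_width: 0.0251
gripper_force: 59.0
```

```bash
python3 go.py 522 237.5 182 94.8
python3 - <<'E'
from h import *
s=snap("side",9);cv2.imwrite("pics/s9.png",crop(s,190,110,90,120,4))
E
```

```text
t 32.7 p [452.5 -66.6 187.9] head 94.83 tilt [ 0.03 -0.01] j6 -1.88 w 25.1
rz 0.03
dp (tool, after turn) [-94.7 297.2   5.9]
```

View pics/s9.png

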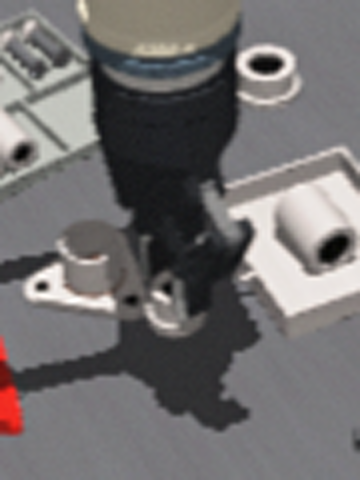

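jog_arm(rot=[[0,0,0],[0,0,0],[0,0,0],[0,0,0],[0,0,0],[0,0,0],[0,0,0],[0,0,0],[0,0,0],[0,0,0],[0,0,0]], dp=[[-11.8,37.2,0],[-11.8,37.2,0],[-11.8,37.2,0],[-11.8,37.2,0],[-11.8,37.2,0],[-11.8,37.2,0],[-11.8,37.2,0],[-11.8,37.2,0],[0,0,25],[0,0,0],[0,0,0]], grip=[18,18,18,18,18,18,18,18,18,18,18])

```text
time: 33.85
tcp_pos: [0.5206, 0.2372, 0.1608]
ee_rot: [[-0.996, -0.084, -0.004], [-0.084, 0.996, -0.002], [0.004, -0.002, -1.0]]
force: [0.8, 0.2, -0.9]
gripper_width: 0.025
gripper_force: 59.2
```

```bash
python3 go.py 522 237.5 93 94.8
```

```text
t 33.85 p [520.6 237.2 160.8] head 94.82 tilt [-0.25 -0.11] j6 -1.29 w 25.0
rz 0.02
dp (tool, after turn) [-1.5  0.1 67.8]
```

jog_arm(rot=[[0,0,0],[0,0,0],[0,0,0],[0,0,0],[0,0,0],[0,0,0],[0,0,0]], dp=[[0,0,25],[0,0,25],[0,0,12],[0,0,4],[0,0,2],[0,0,0],[0,0,0]], grip=[18,18,18,18,18,18,18])

```text
time: 34.55
tcp_pos: [0.5221, 0.238, 0.0963]
ee_rot: [[-0.996, -0.084, 0.002], [-0.084, 0.996, 0.001], [-0.002, 0.001, -1.0]]
force: [-0.1, 0.2, -0.8]
gripper_width: 0.0252
gripper_force: 59.2
```

jog_arm(rot=[[0,0,0],[0,0,0],[0,0,0]], dp=[[0,0,1],[0,0,0],[0,0,0]], grip=[18,18,18])

```text
time: 34.85
tcp_pos: [0.5216, 0.2379, 0.0941]
ee_rot: [[-0.996, -0.084, 0.0], [-0.084, 0.996, 0.0], [-0.0, 0.0, -1.0]]
force: [0.6, 0.2, -0.3]
gripper_width: 0.025
gripper_force: 59.2
```

jog_arm(rot=[[0,0,0],[0,0,0],[0,0,0]], dp=[[0,0,2.5],[0,0,0],[0,0,0]], grip=[18,18,18])

```text
time: 35.15
tcp_pos: [0.5218, 0.238, 0.0917]
ee_rot: [[-0.996, -0.084, 0.001], [-0.084, 0.996, 0.0], [-0.001, 0.0, -1.0]]
force: [0.4, 0.9, 1.6]
gripper_width: 0.0252
gripper_force: 59.4
```

jog_arm(rot=[[0,0,0],[0,0,0],[0,0,0]], dp=[[0,0,1],[0,0,0],[0,0,0]], grip=[18,18,18])

```text
time: 35.45
tcp_pos: [0.5218, 0.238, 0.0917]
ee_rot: [[-0.996, -0.084, 0.001], [-0.084, 0.996, 0.0], [-0.001, 0.0, -1.0]]
force: [-1.7, -0.7, 6.3]
gripper_width: 0.0249
gripper_force: 59.8
```

Touchdown. Releasing, then retreating up and away.

jog_arm(rot=[[0,0,0],[0,0,0],[0,0,0],[0,0,0],[0,0,0],[0,0,0],[0,0,0],[0,0,0],[0,0,0],[0,0,0],[0,0,0]], dp=[[0,0,-1],[0,0,0],[0,0,0],[0,0,0],[0,0,-10],[0,0,-30],[0,0,-40],[0,0,-40],[0,0,-30],[0,0,0],[0,0,0]], grip=[24,32,40,46,46,46,46,46,46,46,46])

```text
time: 36.55
tcp_pos: [0.5218, 0.238, 0.2429]
ee_rot: [[-0.996, -0.084, 0.002], [-0.084, 0.996, 0.001], [-0.003, 0.001, -1.0]]
force: [0.4, -0.4, 0.2]
gripper_width: 0.0461
gripper_force: 0.0
```

jog_arm(rot=[[0,0,0],[0,0,0],[0,0,0],[0,0,0],[0,0,0],[0,0,0],[0,0,0],[0,0,0]], dp=[[0,-40,0],[0,-40,0],[0,-40,0],[0,-40,0],[0,-40,0],[0,-40,0],[0,0,0],[0,0,0]], grip=[46,46,46,46,46,46,46,46])

```text
time: 37.35
tcp_pos: [0.5413, -0.002, 0.2397]
ee_rot: [[-0.997, -0.082, -0.003], [-0.082, 0.997, 0.001], [0.003, 0.001, -1.0]]
force: [0.1, 0.7, 0.1]
gripper_width: 0.0456
gripper_force: 0.0
```

Run:
```python
from h import *
s=snap("side",10);t=snap("top",10)
m=np.zeros((600,800,3),np.uint8);a=crop(s,140,90,100,85,4);b=crop(t,76,165,84,90,4);c=crop(s,220,130,100,60,4);m[:340,:400]=a;m[:360,402:738]=b;m[360:600,:400]=c
cv2.imwrite("pics/m10.png",m)
```

```text
(no output)
```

View pics/m10.png

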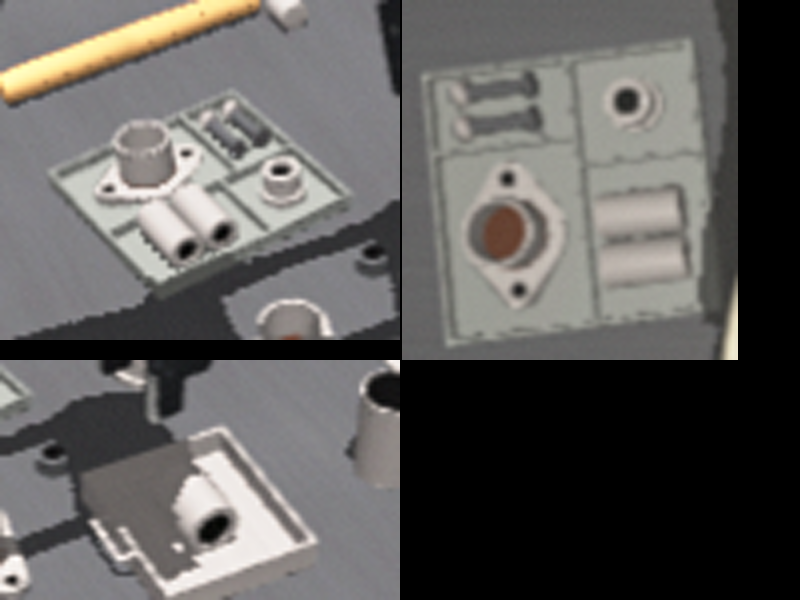

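All parts are in place: the kit tray holds the flange, both bushes and the boss standing on its seat, and the big bush is in the returns tray. Nothing is touching the gripper, so I'm handing in.

```bash
python3 -c "
from plant import *
print(close_job())"
```

```text
the job is handed in; nothing more can be done
None
```

The job is handed in at about 37 s: the last pictures show the big bush in the returns tray, with both thin bushes, the two-bolt flange (neck up) and the small boss (on its seat) in their kit-tray bays; the three-bolt flange and larger boss were not moved.

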